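Fit the spacer sleeve and bearing on the shaft

ROBOT

A 6-joint arm with a two-finger parallel gripper is mounted at the origin on the work surface; the furniture and walls round the work are solid. World frame = base frame: x ahead of the robot, y to its left, z up, the work surface at z = 0. Lengths are in m, angles in rad, forces in N, time in s.
With the tool pointing down it reaches from about 0.35 to 0.85 m from the base axis. Payload 8.1 kg.
Tool frame: the origin (TCP) lies at the centre of the arm's flange, where the gripper is bolted on; the fingertips stand 186 mm ahead of it and the grasp point (between the pads) lies 167 mm ahead of it; z points along the fingers, y is the line along which they close (so a half turn about z gives the same grasp; the last joint's range is limited). The gripper opens to 93 mm and grips with 3 to 60 N. Pads are 15 mm wide; open, the fingers measure 128 mm over their backs; the gripper's body (75 mm by 188 mm) begins 65 mm behind the grasp point.
Start: joints at [1.152, 0.13, 1.488, -0, 1.523, -0.085], TCP at [0.197, 0.567, 0.405] pointing down, gripper open.
Joint ranges: [-2.96, 2.96], [-0.89, 2.26], [0.02, 2.5], [-1.34, 4.48], [0, 2.73], [-2.66, 2.66]. Speed limits (rad/s): [2.39, 2.39, 2.79, 3.14, 3.14, 3.14].

INTERFACE

Orientations are given as a rotation vector (axis times angle).
In Python, from plant import read_state, read_camera, camera_params, robot gives the robot as it stands.
- The arm moves only by the tool carry_out, never from a script. Its argument "targets" is a list of rows, each an object of numbers: "hand": the opening in per cent of the stroke, from 0 (shut) to 100 (fully open); "x", "y", "z": the shift along the tool's x, y, z in m; "ax", "ay", "az": the turn, a rotation vector about the tool's x, y, z in rad. In form: [{"hand": .., "x": .., "y": .., "z": .., "ax": .., "ay": .., "az": ..}, ...]. A call has 1 to 8 rows; each row is the pose to reach, as a shift and turn from the pose commanded when the call began, along the tool's axes at that moment; what a row does not reach only later rows make up. A row lasts 1/8 s, in which the tool goes at most 62.5 mm and 10.7 degrees, less where a joint would pass 70% of its speed; a pose out of reach is approached as far as the arm can. A call with a gripper value outside its range is refused whole. The fingers move at their own pace and stop on an object; "newtons" is the grip in N (left out, the last holds). Time passes only in rows, so rows that repeat a pose let the fingers close. It gives the time, the measured TCP pose, the force, the opening and the grip force at its end, in the units of the state.
- read_state(): the state, without advancing time (a new reading comes with each control period).
- read_camera(name): name is "scene" or "top" or "wrist"; returns (picture, depth): 420x560x3 uint8, blue, green, red; 420x560 float32, m along the optical axis (not along the pixel's ray), 0 where there is no reading.
- camera_params(name): a dict with "fx", "fy", "cx", "cy" (pixels), "k1" (the pictures are not rectified: a ray, as slopes to the right and down, at radius r is drawn at 1 + k1 r^2 times it, then the intrinsics apply), "position" and "rotation" of the camera in the world. Camera axes: x right, y up, looking along -z (the intrinsics and any distortion apply to the point x, -y, -z); pixel columns grow to the right and rows downward; lengths in m; the calibration is good to about 2 mm. A picture is of the moment at which its call begins: read the wrist's pose just before it. camera_params takes no time and is no camera call; for the wrist camera it gives the pose at the moment of the call.
- robot.close_job(): hands the job in; it is judged then, once.
The state is a dict: "t": time; "q": joint angles; "dq": joint speeds; "joint_torque": joint torques, N m; "tool_pos": TCP position; "orientation": TCP orientation; "force": force on the tool from outside, world axes, zero at the start; "wrist_torque": the same for the moment, N m; "opening": finger opening in m; "gripper_force": force on a finger pad.
Only numpy, scipy, OpenCV 4.12 (cv2) and the standard library are available. Lean on these libraries where they do the work, as an engineer would, in place of code of your own. Each camera call takes 0.05 s, during which the arm holds its last target. There are 200 camera calls.

TASK

Get the upright shaft ready: first pull the yellow transport cap off its top and leave the cap in the shallow blue tray. Then slide the long dark steel sleeve down the shaft until it sits on the shoulder, and after it the large ball bearing until it lies flat on the sleeve; keep hold of each one until it is fully home instead of letting it drop. Leave the other things on the table where they are, including the shorter bush and the smaller bearing.

Things in the scene. Friction and masses are not known exactly. Their poses are not given: they have to be found in the camera images.
- stand: Fixed upright steel shaft on a round grey foot. Origin on its axis at table height, z up. Foot 72 mm in diameter, 12 mm high, bolt heads to 16 mm; dark collar 42 mm in diameter up to the shoulder at z = 30 mm; shaft 24 mm in diameter from there to z = 110 mm, then a lead-in cone to 16 mm in diameter at its top, z = 116 mm.
- cap_center (a point): Yellow plastic transport cap, 34 mm in diameter, 30 mm high, 30 g, open below (inside 28 mm wide, 26 mm deep), slipped loosely over the shaft's top: it lifts straight off, clear after 26 mm. The point is on its axis half-way up (15 mm below its top). It starts with its top 120 mm above the table.
- tray: Shallow open blue plastic tray fixed to the table, 78 mm (its x) by 120 mm (its y) outside, 12 mm high, walls 4 mm and floor 4 mm thick. Origin at the centre of its underside. It may be at the back left or the back right.
- sleeve_center (a point): Long dark rust-spotted steel sleeve standing on end, left or right: diameter 42 mm, height 62 mm, about 0.24 kg; bore looks 30 mm wide, 27 mm clear. The point is on its axis half-way up (31 mm). Fully home, the shaft stands out 24 mm above it: hold it near its upper end, with room for the shaft between the fingers. Short bush and small carton stand 15 to 25 mm away.
- bearing_center (a point): Large grey sealed ball bearing lying flat, left or right: diameter 62 mm, 16 mm thick, about 0.2 kg; bore looks 30 mm wide, 26.4 mm clear. The point is on its axis half-way up (8 mm above its underside). Fully home it lies flat on the sleeve, the shaft standing out 8 mm above it. Smaller bearing and connector lie 11 to 22 mm away.
- short_bush: Bystander: shorter dark steel bush, upright, 42 mm in diameter, 50 mm high. Origin at the centre of its underside.
- small_carton: Bystander: small brown carton, 61 (x) x 63 (y) x 50 mm high. Origin at the centre of its underside.
- small_bearing: Bystander: smaller ball bearing, flat, 52 mm in diameter, 15 mm thick. Origin at the centre of its underside.
- connector: Bystander: light grey harness connector lying flat, 34 (x) x 98 (y) x 23 mm high. Origin at the centre of its underside.
- back_carton: Bystander: dark brown carton 64 (x) x 78 (y) x 44 mm high, at the back on the side opposite the tray. Origin at the centre of its underside.
Mind the look-alikes: they are no part of the job. Leave any purple look-alike of the part that bears cap_center alone.

How it is judged:
On the way, in this order (a step that is already met when the one before it is completed fails the run):
1. the cap is off the shaft and lies in the tray, let go (x of cap_center in the frame of tray between -0.037 and 0.037 m and y of cap_center in the frame of tray between -0.057 and 0.057 m and z of cap_center in the frame of tray below 0.028 m and contact force between the fingers and cap below 0.1 N and linear speed of cap below 0.03 m/s), for 0.2 s.
2. the sleeve is slid down to within 6 mm of the shoulder while still held by the fingers (z of sleeve_center in the frame of stand between 0.055 and 0.067 m and horizontal distance between sleeve_center and stand below 0.0045 m and contact force between the fingers and sleeve above 0.5 N), for 0.1 s.
3. the bearing is slid down to within 6 mm of the sleeve's upper end while still held by the fingers (z of bearing_center in the frame of stand between 0.094 and 0.106 m and horizontal distance between bearing_center and stand below 0.0045 m and contact force between the fingers and bearing above 0.5 N), for 0.1 s.
At the end, for the whole second after the job is handed in: The cap lies inside the tray; the sleeve is on the shaft with its lower end on the shoulder and the bearing is on the shaft flat on top of the sleeve (each within 3 mm in height, 4.5 mm of the shaft's axis and 0.06 rad of level); all three are released and at rest (x of cap_center in the frame of tray between -0.037 and 0.037 m and y of cap_center in the frame of tray between -0.057 and 0.057 m and z of cap_center in the frame of tray below 0.028 m and z of sleeve_center in the frame of stand between 0.058 and 0.064 m and horizontal distance between each of sleeve_center, bearing_center and stand below 0.0045 m and z of bearing_center in the frame of stand between 0.097 and 0.103 m and angle between each of sleeve_center, bearing_center's own z axis and vertical below 0.06 rad and linear speed of each of cap, sleeve, bearing below 0.02 m/s); the robot touches nothing.
It fails at once if one of the five bystanders is shifted by more than 30 mm (distance of any of short_bush, small_carton, small_bearing, connector, back_carton from where it was at the start of the episode above 0.03 m).
It fails at once if one of the five bystanders is tipped over (angle between any of short_bush, small_carton, small_bearing, connector, back_carton's own z axis and vertical above 0.5 rad).
It also fails if it takes over 72 s, if anything falls off the work surface, if the arm or the gripper's body presses on something with over 40 N, if the wrist force passes 120 N, or if a joint passes its speed limit or range.

## Working session

There is one attempt and no reset: what is moved stays moved. The work goes in short steps, Python scripts to look and compute and a tool call to move; the robot and the scene stay as the last step left them, time stands still between calls to the robot, and variables do not carry over. Pictures are saved under pics/ and viewed, at most 10 in all, crops included, and the job is handed in when it is done.

Besides the shell and the picture viewer there is one more tool, called after "Request:" as name([rows], argument=value, ...), one row to a line, values as JSON. carry_out: Moves the arm, as the interface text tells. Its arguments: {"type":"object","properties":{"targets":{"type":"array","items":{"type":"object","properties":{"hand":{"type":"number"},"x":{"type":"number"},"y":{"type":"number"},"z":{"type":"number"},"ax":{"type":"number"},"ay":{"type":"number"},"az":{"type":"number"}}}},"newtons":{"type":"number"}},"required":["targets"]}

```bash
mkdir -p pics; ls
cat > h.py <<'E'
import numpy as np, cv2
from plant import *
from scipy.spatial.transform import Rotation as R
def und(cp,u,v):
    x=(np.asarray(u,float)-cp['cx'])/cp['fx'];y=(np.asarray(v,float)-cp['cy'])/cp['fy']
    a,b=x.copy(),y.copy()
    for _ in range(10):
        s=1+cp['k1']*(a*a+b*b);a,b=x/s,y/s
    return a,b
def rot(cp):
    r=np.array(cp['rotation'],float)
    return r if r.shape==(3,3) else R.from_rotvec(r).as_matrix() if r.size==3 else R.from_quat(r).as_matrix()
def ray(cp,u,v):
    a,b=und(cp,u,v);return np.stack([a,-b,-np.ones_like(a)],-1)@rot(cp).T
def atz(cp,u,v,z):
    d=ray(cp,u,v);p=np.array(cp['position']);return p+d*((z-p[2])/d[...,2])[...,None]
def cloud(cp,dep):
    v,u=np.mgrid[:dep.shape[0],:dep.shape[1]]
    return np.array(cp['position'])+ray(cp,u,v)*dep[...,None]
def grab(n,fn=None):
    cp=camera_params(n);im,d=read_camera(n)
    if fn:cv2.imwrite('pics/'+fn,im)
    return cp,im,d
E
python3 - <<'E'
from h import *
s=read_state();print(s)
for n in('top','scene'):
    cp,im,d=grab(n,n+'0.png');print(n,cp);np.savez(n+'0.npz',im=im,d=d)
E
```

```text
pics
{'t': 0.0, 'q': array([ 1.15162145e+00,  1.31201563e-01,  1.48923937e+00,  2.45860992e-05,
        1.52299815e+00, -8.53951820e-02]), 'dq': array([-0.00057904,  0.00030238,  0.00081733, -0.00270946,  0.00044371,
       -0.00122737]), 'joint_torque': array([-1.85082703e-03, -5.59859061e+01, -4.91748226e+01,  7.67574110e-02,
        3.59325169e-02, -1.12333164e-04]), 'tool_pos': array([0.19645392, 0.56669956, 0.40368492]), 'orientation': array([-5.21790622e-01, -3.09746445e+00,  2.79849126e-03]), 'force': array([ 0.54849673, -0.20503662, -0.01323964]), 'wrist_torque': array([ 0.00426093,  0.01665849, -0.01247597]), 'gripper_force': 0.0, 'opening': 0.09320438157939387}
top {'fx': 511.8671364979211, 'fy': 511.8671364979211, 'cx': 280.89760070756626, 'cy': 204.89860844341257, 'k1': -0.16054341041971693, 'position': array([0.3498313 , 0.0380712 , 0.95418726]), 'rotation': array([ 0.08182987, -0.06501219, -1.58315566])}
scene {'fx': 445.63227073355455, 'fy': 445.63227073355455, 'cx': 286.50089551877574, 'cy': 217.1960792021425, 'k1': 0.030143240118319946, 'position': array([ 0.07965066, -0.40449347,  0.80448503]), 'rotation': array([ 0.66431351, -0.23144379, -0.69913685])}
```

View pics/top0.png

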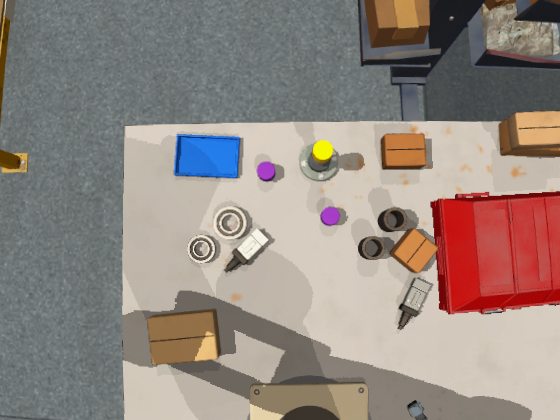

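View pics/scene0.png

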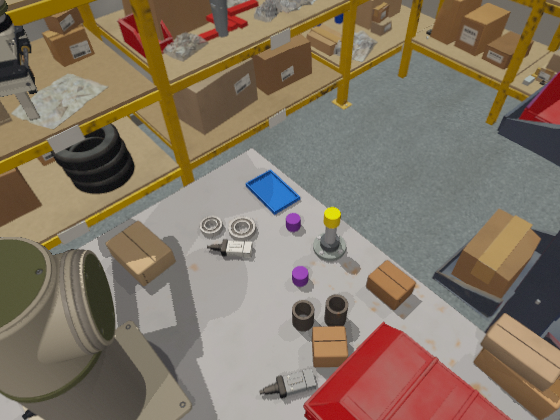

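Top view: yellow cap (322,150) on the stand, with purple look-alikes at (266,171) and (331,216). The tray is at (208,156). Sleeve candidates are at (393,219) and (372,247). Bearing candidates are at (231,222), which looks larger, and (201,249). I'll use depth to get heights and diameters.

Run:
```python
from h import *
f=np.load('top0.npz');cp=camera_params('top');P=cloud(cp,f['d'])
v,u=np.mgrid[:420,:560]
def rep(n,c,r,zlo,zhi):
    m=(np.hypot(u-c[0],v-c[1])<r)&(P[...,2]>zlo)&(P[...,2]<zhi)
    p=P[m];(cx,cy),rr=cv2.minEnclosingCircle(p[:,:2].astype(np.float32))
    print(n,len(p),'enc',np.round([cx,cy,2*rr],4),'z',np.round(np.percentile(p[:,2],[5,50,95]),4), 'rect',cv2.minAreaRect(p[:,:2].astype(np.float32)))
m=(u>140)&(u<430)&(v>260)&(v<270);print('table z',np.median(P[m][:,2]))
for n,c,r,a,b in [('cap',(322,150),16,.108,.13),('S393',(393,219),20,.042,.08),('S372',(372,247),18,.042,.08),('B231',(231,222),24,.009,.03),('B201',(201,249),18,.009,.03),('tray',(208,156),42,.008,.02),('foot',(319,161),24,.006,.02),('scart',(414,251),24,.04,.07),('bcart',(404,151),28,.035,.06),('conn',(247,250),34,.012,.04),('p1',(266,171),14,.02,.05),('p2',(331,216),14,.02,.05)]: rep(n,c,r,a,b)
im=f['im'];a=cv2.resize(im[190:280,340:440],None,fx=4,fy=4,interpolation=2);b=cv2.resize(im[190:280,175:275],None,fx=4,fy=4,interpolation=2)
cv2.imwrite('pics/crop.png',np.hstack([a,b]))
```

```text
table z -0.00031776231636737595
cap 325 enc [ 0.5188 -0.0238  0.0344] z [0.1166 0.1196 0.1221] rect ((0.5188533067703247, -0.023648174479603767), (0.03261939063668251, 0.031832750886678696), 67.83959197998047)
S393 303 enc [ 0.4069 -0.1531  0.0426] z [0.0454 0.0604 0.0633] rect ((0.40674927830696106, -0.15234944224357605), (0.041015297174453735, 0.04025270417332649), 47.549476623535156)
S372 245 enc [ 0.3566 -0.1152  0.0433] z [0.045  0.0491 0.0521] rect ((0.3564484417438507, -0.11491172760725021), (0.04157911241054535, 0.04159151762723923), 44.80128479003906)
B231 706 enc [0.4032 0.1352 0.0771] z [0.0123 0.0155 0.0187] rect ((0.4012508690357208, 0.13745370507240295), (0.0752972811460495, 0.059877660125494), 44.18254470825195)
B201 503 enc [0.3595 0.1961 0.0533] z [0.0115 0.0144 0.0173] rect ((0.35930517315864563, 0.19606913626194), (0.052362650632858276, 0.04973237216472626), 89.54486846923828)
tray 476 enc [0.5338 0.1863 0.1408] z [0.0085 0.0115 0.0144] rect ((0.5332963466644287, 0.18684516847133636), (0.12158755213022232, 0.07940454035997391), 86.01136016845703)
foot 585 enc [ 0.5
[... 339 characters left out ...]
rt 1359 enc [ 0.5345 -0.1796  0.0929] z [0.0403 0.0433 0.0461] rect ((0.5341259241104126, -0.17972514033317566), (0.061922695487737656, 0.07697982341051102), 0.42455950379371643)
conn 1007 enc [0.3641 0.1263 0.1078] z [0.0136 0.0187 0.0231] rect ((0.36746394634246826, 0.13294357061386108), (0.07635515928268433, 0.09774862229824066), 45.668113708496094)
p1 269 enc [0.5017 0.0749 0.0343] z [0.0266 0.0298 0.0326] rect ((0.5013372898101807, 0.07476329803466797), (0.03124629147350788, 0.0333593413233757), 89.67611694335938)
p2 271 enc [ 0.4168 -0.0411  0.0339] z [0.0268 0.0297 0.0323] rect ((0.41691678762435913, -0.04052482917904854), (0.03201774135231972, 0.03226093202829361), 43.78003692626953)
```

View pics/crop.png

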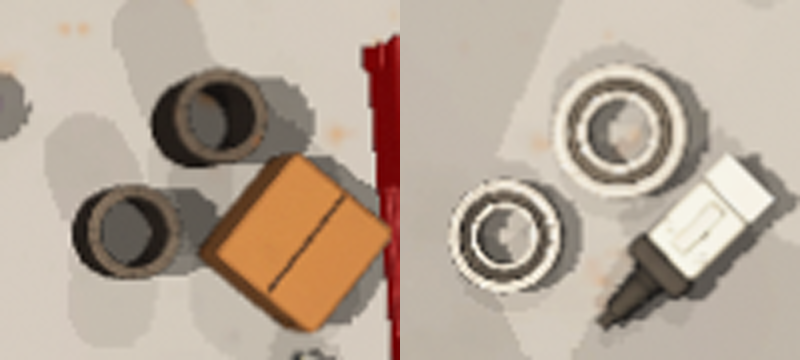

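Left crop: the tube at about (393,219) is the sleeve. Its top is at z≈0.061, against 0.050 for the bush at (372,247). Right crop: the bearing at about (230,223) is the larger one, about 62 mm against 52 mm for the one at (201,249). All sizes and heights match the descriptions, so I'll move above the cap.

```bash
cat >> h.py <<'E'
def plan(x,y,z,ang):
    "shift/turn to TCP x,y,z, tool down, closing line (tool y) at ang deg"
    s=read_state();A=R.from_rotvec(s['orientation']).as_matrix()
    sh=A.T@(np.array([x,y,z])-s['tool_pos'])
    best=None
    for a in(ang,ang+180):
        a=np.deg2rad(a);Y=np.array([np.cos(a),np.sin(a),0]);Z=np.array([0,0,-1.]);B=np.stack([np.cross(Y,Z),Y,Z],1)
        rv=R.from_matrix(A.T@B).as_rotvec()
        if best is None or np.linalg.norm(rv)<np.linalg.norm(best):best=rv
    print('t',round(s['t'],2),'pos',np.round(s['tool_pos'],4),'q6',round(s['q'][5],2),'open',round(s['opening'],4),'F',np.round(s['force'],1),'g',round(s['gripper_force'],1));print(' shift',np.round(sh,4),'turn',np.round(best,3))
E
python3 - <<'E'
from h import *
plan(.519,-.0235,.405,90)
cp=camera_params('wrist');s=read_state();A=R.from_rotvec(s['orientation']).as_matrix()
print(A.T@(cp['position']-s['tool_pos']),A.T@rot(cp),cp['fx'],cp['k1'])
print(atz(camera_params('top'),[230.3,231],[222.9,222],.016))
E
```

```text
t 0.1 pos [0.1965 0.5667 0.4038] q6 -0.09 open 0.093 F [ 0.3 -0.4 -0.3] g 0.0
 shift [-0.4981 -0.452  -0.0005] turn [-0.002 -0.    -0.334]
[0.06868024 0.0008315  0.02106307] [[-3.52440863e-04  9.69116680e-01  2.46602386e-01]
 [ 9.99999860e-01  2.44146601e-04  4.69720801e-04]
 [ 3.95007129e-04  2.46602517e-01 -9.69116630e-01]] 366.97338056638074 0.0006040047534458832
[[0.40575187 0.1410743  0.016     ]
 [0.40739434 0.13977229 0.016     ]]
```

Request:
carry_out([
  {"hand": 100,"x": -0.06,"y": -0.055,"z": 0,"az": -0.04},
  {"hand": 100,"x": -0.1,"y": -0.09,"z": 0,"az": -0.08},
  {"hand": 100,"x": -0.15,"y": -0.135,"z": 0,"az": -0.12},
  {"hand": 100,"x": -0.2,"y": -0.18,"z": 0,"az": -0.16},
  {"hand": 100,"x": -0.25,"y": -0.225,"z": 0,"az": -0.2},
  {"hand": 100,"x": -0.3,"y": -0.27,"z": 0,"az": -0.24},
  {"hand": 100,"x": -0.35,"y": -0.315,"z": 0,"az": -0.28},
  {"hand": 100,"x": -0.4,"y": -0.36,"z": 0,"az": -0.334},
], newtons=20)

```text
schema error: expected keys hand, x, y, z, ax, ay, az
```

```bash
python3 -c "
from h import *
plan(.519,-.0235,.405,90)"
```

```text
t 0.1 pos [0.1965 0.5667 0.4038] q6 -0.09 open 0.093 F [ 0.3 -0.4 -0.3] g 0.0
 shift [-0.4981 -0.452  -0.0005] turn [-0.002 -0.    -0.334]
```

Request:
carry_out([
  {"hand": 100,"x": -0.06,"y": -0.054,"z": 0,"ax": 0,"ay": 0,"az": -0.04},
  {"hand": 100,"x": -0.1,"y": -0.09,"z": 0,"ax": 0,"ay": 0,"az": -0.08},
  {"hand": 100,"x": -0.15,"y": -0.135,"z": 0,"ax": 0,"ay": 0,"az": -0.12},
  {"hand": 100,"x": -0.2,"y": -0.18,"z": 0,"ax": 0,"ay": 0,"az": -0.16},
  {"hand": 100,"x": -0.25,"y": -0.225,"z": 0,"ax": 0,"ay": 0,"az": -0.2},
  {"hand": 100,"x": -0.3,"y": -0.27,"z": 0,"ax": 0,"ay": 0,"az": -0.24},
  {"hand": 100,"x": -0.35,"y": -0.315,"z": 0,"ax": 0,"ay": 0,"az": -0.28},
  {"hand": 100,"x": -0.4,"y": -0.36,"z": 0,"ax": 0,"ay": 0,"az": -0.334},
], newtons=20)

```text
t: 1.1
tool_pos: [0.4385, 0.1272, 0.4046]
orientation: [-0.003, 3.141, 0.0]
force: [0.6, -0.0, 0.1]
opening: 0.0932
gripper_force: 0.0
```

Request:
carry_out([
  {"hand": 100,"x": -0.03,"y": -0.045,"z": 0,"ax": 0,"ay": 0,"az": 0},
  {"hand": 100,"x": -0.05,"y": -0.09,"z": 0,"ax": 0,"ay": 0,"az": 0},
  {"hand": 100,"x": -0.063,"y": -0.12,"z": 0,"ax": 0,"ay": 0,"az": 0},
  {"hand": 100,"x": -0.063,"y": -0.12,"z": 0,"ax": 0,"ay": 0,"az": 0},
  {"hand": 100,"x": -0.063,"y": -0.12,"z": 0,"ax": 0,"ay": 0,"az": 0},
  {"hand": 100,"x": -0.063,"y": -0.12,"z": 0,"ax": 0,"ay": 0,"az": 0},
])

```text
t: 1.85
tool_pos: [0.5008, 0.0102, 0.4047]
orientation: [0.002, -3.141, -0.0]
force: [-0.5, 0.1, 0.4]
opening: 0.0926
gripper_force: 0.0
```

Run:
```python
from h import *
plan(.519,-.0235,.286,90)
cp,im,d=grab('wrist','w1.png');P=cloud(cp,d)
def circ(m):
    p=P[m][:,:2].astype(np.float32);(a,b),r=cv2.minEnclosingCircle(p);print(np.round([a,b,2*r],4),len(p))
near=np.hypot(P[...,0]-.519,P[...,1]+.0235)<.05
circ(near&(P[...,2]>.113)&(P[...,2]<.13)); circ(near&(P[...,2]>.005)&(P[...,2]<.02))
hsv=cv2.cvtColor(im,cv2.COLOR_BGR2HSV);m=(cv2.inRange(hsv,(22,120,100),(36,255,255))>0)&(d>0)&near
print('zmax',np.percentile(P[m][:,2],[5,50,95]));circ(m)
```

```text
t 1.85 pos [0.5008 0.0102 0.4047] q6 -1.65 open 0.0926 F [-0.5  0.1  0.4] g 0.0
 shift [-0.0182 -0.0337  0.1187] turn [ 0.    -0.     0.002]
[ 0.5187 -0.0236  0.0341] 1499
[ 0.5186 -0.0239  0.0721] 1831
zmax [0.09990111 0.11862116 0.11982573]
[ 0.5326 -0.0201  0.0626] 1734
```

View pics/w1.png

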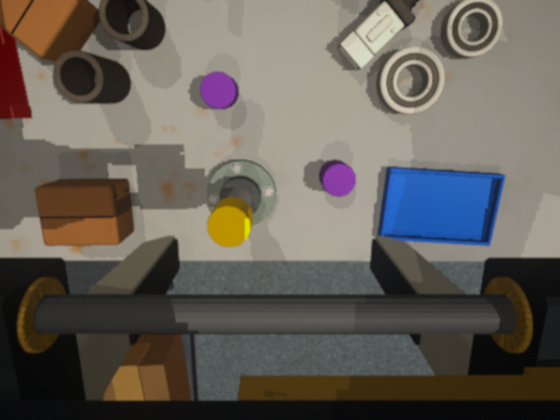

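Wrist view: the cap at (229,222) measures (0.5187, -0.0237), and the foot agrees. Both look-alikes are well clear of it. I'll centre over the cap, descend and grip.

Request:
carry_out([
  {"hand": 100,"x": -0.018,"y": -0.034,"z": 0,"ax": 0,"ay": 0,"az": 0.002},
  {"hand": 100,"x": -0.018,"y": -0.034,"z": 0.04,"ax": 0,"ay": 0,"az": 0.002},
  {"hand": 100,"x": -0.018,"y": -0.034,"z": 0.08,"ax": 0,"ay": 0,"az": 0.002},
  {"hand": 80,"x": -0.018,"y": -0.034,"z": 0.119,"ax": 0,"ay": 0,"az": 0.002},
  {"hand": 60,"x": -0.018,"y": -0.034,"z": 0.119,"ax": 0,"ay": 0,"az": 0.002},
  {"hand": 45,"x": -0.018,"y": -0.034,"z": 0.119,"ax": 0,"ay": 0,"az": 0.002},
  {"hand": 20,"x": -0.018,"y": -0.034,"z": 0.119,"ax": 0,"ay": 0,"az": 0.002},
  {"hand": 20,"x": -0.018,"y": -0.034,"z": 0.119,"ax": 0,"ay": 0,"az": 0.002},
], newtons=10)

```text
t: 2.9
tool_pos: [0.5198, -0.0249, 0.2875]
orientation: [0.003, 3.139, -0.001]
force: [-0.2, -0.0, 0.4]
opening: 0.0474
gripper_force: 0.0
```

Request:
carry_out([
  {"hand": 20,"x": 0,"y": 0,"z": 0,"ax": 0,"ay": 0,"az": 0},
  {"hand": 20,"x": 0,"y": 0,"z": 0,"ax": 0,"ay": 0,"az": 0},
])

```text
t: 3.15
tool_pos: [0.5193, -0.0249, 0.2863]
orientation: [0.003, 3.141, -0.0]
force: [-0.6, 0.5, 3.1]
opening: 0.0334
gripper_force: 10.0
```

Request:
carry_out([
  {"hand": 20,"x": 0,"y": 0,"z": -0.03,"ax": 0,"ay": 0,"az": 0},
  {"hand": 20,"x": 0,"y": 0,"z": -0.06,"ax": 0,"ay": 0,"az": 0},
  {"hand": 20,"x": 0,"y": 0.03,"z": -0.06,"ax": 0,"ay": 0,"az": 0},
  {"hand": 20,"x": -0.005,"y": 0.08,"z": -0.04,"ax": 0,"ay": 0,"az": 0},
  {"hand": 20,"x": -0.01,"y": 0.13,"z": -0.02,"ax": 0,"ay": 0,"az": 0},
  {"hand": 20,"x": -0.014,"y": 0.18,"z": 0,"ax": 0,"ay": 0,"az": 0},
  {"hand": 20,"x": -0.014,"y": 0.211,"z": 0.03,"ax": 0,"ay": 0,"az": 0},
  {"hand": 20,"x": -0.014,"y": 0.211,"z": 0.05,"ax": 0,"ay": 0,"az": 0},
])

```text
t: 4.15
tool_pos: [0.5327, 0.1879, 0.234]
orientation: [0.002, -3.14, 0.0]
force: [0.3, -0.2, -0.7]
opening: 0.0334
gripper_force: 10.0
```

Run:
```python
from h import *
plan(.5335,.187,.2005,90)
```

```text
t 4.15 pos [0.5327 0.1879 0.234 ] q6 -1.32 open 0.0334 F [ 0.3 -0.2 -0.7] g 10.0
 shift [-0.0008 -0.0009  0.0335] turn [-0.    -0.002  0.001]
```

Request:
carry_out([
  {"hand": 20,"x": 0,"y": 0,"z": 0.02,"ax": 0,"ay": 0,"az": 0},
  {"hand": 20,"x": 0,"y": 0,"z": 0.035,"ax": 0,"ay": 0,"az": 0},
  {"hand": 20,"x": 0,"y": 0,"z": 0.035,"ax": 0,"ay": 0,"az": 0},
  {"hand": 60,"x": 0,"y": 0,"z": 0.035,"ax": 0,"ay": 0,"az": 0},
  {"hand": 60,"x": 0,"y": 0,"z": 0.035,"ax": 0,"ay": 0,"az": 0},
  {"hand": 60,"x": 0,"y": 0,"z": 0.035,"ax": 0,"ay": 0,"az": 0},
  {"hand": 60,"x": 0,"y": 0,"z": 0,"ax": 0,"ay": 0,"az": 0},
  {"hand": 60,"x": 0,"y": 0,"z": -0.05,"ax": 0,"ay": 0,"az": 0},
])

```text
t: 5.15
tool_pos: [0.5326, 0.1859, 0.2851]
orientation: [-0.003, -3.138, 0.001]
force: [1.0, -0.5, 0.4]
opening: 0.0556
gripper_force: 0.0
```

Run:
```python
from h import *
plan(.4069,-.153,.40,90)
```

```text
t 5.15 pos [0.5326 0.1859 0.2851] q6 -1.32 open 0.0556 F [ 1.  -0.5  0.4] g 0.0
 shift [ 0.1255 -0.3392 -0.1141] turn [-0.001 -0.004 -0.002]
```

Run:
```python
from h import *
cp,im,d=grab('top');P=cloud(cp,d)
for c in [(437,200),(445,200),(470,240),(437,300),(460,215)]: print(c,np.round(P[c[1],c[0]],3))
m=(np.hypot(P[...,0]-.533,P[...,1]-.187)<.03)&(P[...,2]>.025)&(P[...,2]<.06);p=P[m];print('cap',len(p),p.mean(0) if len(p) else'')
```

```text
(437, 200) [ 0.44  -0.237  0.039]
(445, 200) [ 0.437 -0.242  0.07 ]
(470, 240) [ 0.365 -0.273  0.101]
(437, 300) [ 0.256 -0.242  0.001]
(460, 215) [ 0.409 -0.262  0.089]
cap 0
```

Request:
carry_out([
  {"hand": 80,"x": 0.0,"y": -0.02,"z": -0.05,"ax": 0,"ay": 0,"az": 0},
  {"hand": 80,"x": 0.01,"y": -0.06,"z": -0.09,"ax": 0,"ay": 0,"az": 0},
  {"hand": 80,"x": 0.03,"y": -0.11,"z": -0.115,"ax": 0,"ay": 0,"az": 0},
  {"hand": 80,"x": 0.05,"y": -0.16,"z": -0.115,"ax": 0,"ay": 0,"az": 0},
  {"hand": 80,"x": 0.07,"y": -0.21,"z": -0.115,"ax": 0,"ay": 0,"az": 0},
  {"hand": 80,"x": 0.09,"y": -0.26,"z": -0.115,"ax": 0,"ay": 0,"az": 0},
  {"hand": 80,"x": 0.11,"y": -0.31,"z": -0.115,"ax": 0,"ay": 0,"az": 0},
  {"hand": 80,"x": 0.1255,"y": -0.339,"z": -0.115,"ax": 0,"ay": 0,"az": 0},
])

```text
t: 6.2
tool_pos: [0.4064, -0.1545, 0.4011]
orientation: [0.005, 3.141, -0.001]
force: [0.2, -0.3, -0.8]
opening: 0.0747
gripper_force: 0.0
```

Request:
carry_out([
  {"hand": 80,"x": 0,"y": 0,"z": 0,"ax": 0,"ay": 0,"az": 0},
  {"hand": 80,"x": 0,"y": 0,"z": 0,"ax": 0,"ay": 0,"az": 0},
  {"hand": 80,"x": 0,"y": 0,"z": 0,"ax": 0,"ay": 0,"az": 0},
])

```text
t: 6.58
tool_pos: [0.4078, -0.1518, 0.4008]
orientation: [0.001, 3.141, 0.0]
force: [0.7, 0.3, 0.4]
opening: 0.0742
gripper_force: 0.0
```

```bash
cat > m.py <<'E'
from h import *
import sys
x,y,zl,zh,r,fn=[*map(float,sys.argv[1:6]),sys.argv[6]]
plan(x,y,.3,90)
cp,im,d=grab('wrist',fn);P=cloud(cp,d);np.savez('w.npz',P=P,im=im)
m=(np.hypot(P[...,0]-x,P[...,1]-y)<r)&(P[...,2]>zl)&(P[...,2]<zh)
p=P[m];(a,b),rr=cv2.minEnclosingCircle(p[:,:2].astype(np.float32));print('enc',np.round([a,b,2*rr],4),len(p),'z',np.percentile(p[:,2],[5,50,95]))
E
python3 m.py .407 -.153 .056 .075 .028 w2.png
```

```text
t 6.58 pos [ 0.4078 -0.1518  0.4008] q6 -2.04 open 0.0742 F [0.7 0.3 0.4] g 0.0
 shift [ 0.0009 -0.0012  0.1008] turn [ 0.  0. -0.]
enc [ 0.4062 -0.1531  0.0423] 902 z [0.05831373 0.06063308 0.06186227]
```

View pics/w2.png

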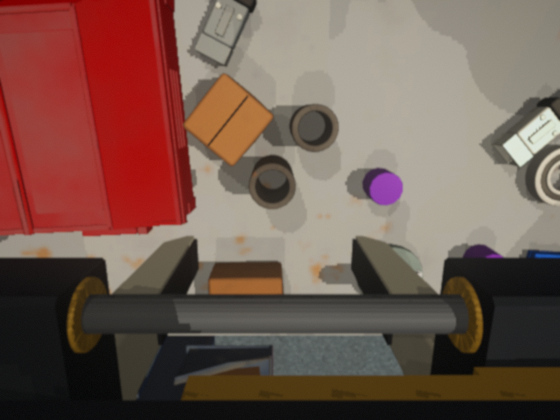

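The sleeve at (272,182) measures (0.4062, -0.1531) with its top at 0.061; the shorter bush is at (314,127). The carton's corner is near (235,165), so I'll turn the grasp 10° to clear it. First I'll confirm the cap.

Run:
```python
from h import *
cp,im,d=grab('top');P=cloud(cp,d)
hsv=cv2.cvtColor(im,cv2.COLOR_BGR2HSV);m=cv2.inRange(hsv,(22,150,120),(36,255,255));m[:,:150]=0;m[250:]=0;p=P[m>0];p=p[p[:,2]>.025]
print(len(p),np.median(p,0))
```

```text
247 [0.53339165 0.18550395 0.0340211 ]
```

Request:
carry_out([
  {"hand": 70,"x": 0.002,"y": -0.001,"z": 0.02,"ax": 0,"ay": 0,"az": -0.17},
  {"hand": 70,"x": 0.002,"y": -0.001,"z": 0.06,"ax": 0,"ay": 0,"az": -0.17},
  {"hand": 70,"x": 0.002,"y": -0.001,"z": 0.1,"ax": 0,"ay": 0,"az": -0.17},
  {"hand": 70,"x": 0.002,"y": -0.001,"z": 0.1,"ax": 0,"ay": 0,"az": -0.17},
  {"hand": 70,"x": 0.002,"y": -0.001,"z": 0.1,"ax": 0,"ay": 0,"az": -0.17},
])

```text
t: 7.3
tool_pos: [0.406, -0.1536, 0.3022]
orientation: [-0.265, 3.129, -0.001]
force: [0.7, -0.2, 1.4]
opening: 0.0651
gripper_force: 0.0
```

```bash
python3 -c "
from h import *
plan(.4062,-.1531,.221,100)"
```

```text
t 7.3 pos [ 0.406  -0.1536  0.3022] q6 -2.22 open 0.0651 F [ 0.7 -0.2  1.4] g 0.0
 shift [-0.0002  0.0005  0.0812] turn [-0.001  0.001 -0.006]
```

Request:
carry_out([
  {"hand": 70,"x": 0,"y": 0,"z": 0.03,"ax": 0,"ay": 0,"az": 0},
  {"hand": 70,"x": 0,"y": 0,"z": 0.06,"ax": 0,"ay": 0,"az": 0},
  {"hand": 70,"x": 0,"y": 0,"z": 0.081,"ax": 0,"ay": 0,"az": 0},
  {"hand": 70,"x": 0,"y": 0,"z": 0.081,"ax": 0,"ay": 0,"az": 0},
  {"hand": 30,"x": 0,"y": 0,"z": 0.081,"ax": 0,"ay": 0,"az": 0},
  {"hand": 30,"x": 0,"y": 0,"z": 0.081,"ax": 0,"ay": 0,"az": 0},
  {"hand": 30,"x": 0,"y": 0,"z": 0.081,"ax": 0,"ay": 0,"az": 0},
  {"hand": 30,"x": 0,"y": 0,"z": 0.081,"ax": 0,"ay": 0,"az": 0},
], newtons=30)

```text
t: 8.3
tool_pos: [0.406, -0.1539, 0.2208]
orientation: [-0.264, 3.129, -0.002]
force: [-0.8, -0.8, 7.1]
opening: 0.0414
gripper_force: 30.0
```

```bash
python3 -c "
from h import *
plan(.5187,-.0237,.36,90)"
```

```text
t 8.3 pos [ 0.406  -0.1539  0.2208] q6 -2.22 open 0.0414 F [-0.8 -0.8  7.1] g 30.0
 shift [-0.1332  0.1094 -0.1391] turn [-0.001  0.002  0.168]
```

Request:
carry_out([
  {"hand": 30,"x": 0,"y": 0,"z": -0.04,"ax": 0,"ay": 0,"az": 0},
  {"hand": 30,"x": 0,"y": 0,"z": -0.08,"ax": 0,"ay": 0,"az": 0},
  {"hand": 30,"x": 0,"y": 0,"z": -0.12,"ax": 0,"ay": 0,"az": 0.03},
  {"hand": 30,"x": 0,"y": 0,"z": -0.15,"ax": 0,"ay": 0,"az": 0.06},
  {"hand": 30,"x": -0.04,"y": 0.03,"z": -0.15,"ax": 0,"ay": 0,"az": 0.1},
  {"hand": 30,"x": -0.08,"y": 0.06,"z": -0.15,"ax": 0,"ay": 0,"az": 0.14},
  {"hand": 30,"x": -0.11,"y": 0.09,"z": -0.15,"ax": 0,"ay": 0,"az": 0.168},
  {"hand": 30,"x": -0.133,"y": 0.109,"z": -0.15,"ax": 0,"ay": 0,"az": 0.168},
])

```text
t: 9.3
tool_pos: [0.5189, -0.0222, 0.3692]
orientation: [0.001, -3.141, -0.0]
force: [0.1, 0.2, -2.7]
opening: 0.0415
gripper_force: 30.0
```

Request:
carry_out([
  {"hand": 30,"x": 0,"y": 0,"z": 0,"ax": 0,"ay": 0,"az": 0},
  {"hand": 30,"x": 0,"y": 0,"z": 0,"ax": 0,"ay": 0,"az": 0},
  {"hand": 30,"x": 0,"y": 0,"z": 0,"ax": 0,"ay": 0,"az": 0},
])

```text
t: 9.68
tool_pos: [0.5178, -0.0247, 0.3696]
orientation: [-0.001, -3.141, 0.0]
force: [-0.5, -0.0, -1.7]
opening: 0.0413
gripper_force: 30.0
```

```bash
python3 m.py .5187 -.0237 .19 .215 .03 w3.png
python3 - <<'E'
from h import *
P=np.load('w.npz')['P']
m=(np.hypot(P[...,0]-.5187,P[...,1]+.0237)<.03)&(P[...,2]>.12)&(P[...,2]<.3)
print(np.histogram(P[m][:,2],bins=12))
s=P[m&(P[...,2]<.2)]; print('front wall x',s[:,0].min(), 'y range',s[:,1].min(),s[:,1].max())
E
```

```text
t 9.68 pos [ 0.5178 -0.0247  0.3696] q6 -1.72 open 0.0413 F [-0.5 -0.  -1.7] g 30.0
 shift [-0.0009  0.001   0.0696] turn [-0.    -0.    -0.001]
enc [ 0.5083 -0.0236  0.0564] 5243 z [0.19174694 0.20833172 0.21094334]
(array([ 666,  949, 1312, 1843, 3787,  811,  853,  496,  798, 1138, 2743,
       6053]), array([0.14760124, 0.16030113, 0.17300102, 0.18570091, 0.1984008 ,
       0.21110069, 0.22380058, 0.23650047, 0.24920036, 0.26190025,
       0.27460014, 0.28730003, 0.29999992]))
front wall x 0.4964365987455212 y range -0.051787948503483935 0.004445988399366246
```

View pics/w3.png

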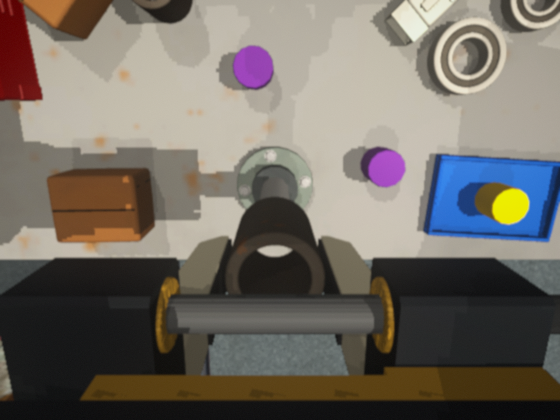

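The sleeve (275,250) is held over the shaft (272,180), and the cap lies in the tray at (508,204). I'll fit the sleeve's outer wall and tilt, and the foot, in the same image.

Run:
```python
from h import *
from scipy.optimize import least_squares
P=np.load('w.npz')['P']
def fit(p,r):
    f=lambda c:np.hypot(p[:,0]-c[0],p[:,1]-c[1])-r
    return least_squares(f,[.5187,-.0237],loss='soft_l1',f_scale=.001)
near=(np.abs(P[...,1]+.0237)<.017)&(P[...,0]<.516)&(P[...,0]>.485)
for lo,hi in((.148,.165),(.165,.18),(.18,.195)):
    p=P[near&(P[...,2]>lo)&(P[...,2]<hi)];q=fit(p,.021);print(lo,len(p),np.round(q.x,4),np.abs(q.fun).mean())
m=(np.hypot(P[...,0]-.5187,P[...,1]+.0237)<.045)&(P[...,2]>.007)&(P[...,2]<.018);p=P[m]
(a,b),r=cv2.minEnclosingCircle(p[:,:2].astype(np.float32));print('foot',a,b,2*r)
m=(np.hypot(P[...,0]-.5187,P[...,1]+.0237)<.017)&(P[...,2]>.04)&(P[...,2]<.105);p=P[m];q=fit(p,.012);print('shaft',len(p),q.x,np.abs(q.fun).mean())
```

```text
0.148 427 [ 0.5178 -0.0239] 0.00010727848322261374
0.165 498 [ 0.5178 -0.0238] 0.00011594532353309344
0.18 637 [ 0.5179 -0.0238] 0.00012862151327545495
foot 0.5184409022331238 -0.02399793080985546 0.07185065001249313
shaft 434 [ 0.51932103 -0.02386584] 0.00014965713903620674
```

Request:
carry_out([
  {"hand": 30,"x": -0.001,"y": 0,"z": 0,"ax": 0,"ay": 0,"az": 0},
  {"hand": 30,"x": -0.001,"y": 0,"z": 0.015,"ax": 0,"ay": 0,"az": 0},
  {"hand": 30,"x": -0.001,"y": 0,"z": 0.03,"ax": 0,"ay": 0,"az": 0},
  {"hand": 30,"x": -0.001,"y": 0,"z": 0.037,"ax": 0,"ay": 0,"az": 0},
  {"hand": 30,"x": -0.001,"y": 0,"z": 0.044,"ax": 0,"ay": 0,"az": 0},
  {"hand": 30,"x": -0.001,"y": 0,"z": 0.05,"ax": 0,"ay": 0,"az": 0},
  {"hand": 30,"x": -0.001,"y": 0,"z": 0.055,"ax": 0,"ay": 0,"az": 0},
])

```text
t: 10.6
tool_pos: [0.5194, -0.0239, 0.3145]
orientation: [-0.0, 3.141, -0.0]
force: [-0.5, -0.3, -2.6]
opening: 0.0414
gripper_force: 30.0
```

```bash
python3 -c "
from h import *
plan(.5187,-.0237,.2508,90);print(read_state()['wrist_torque'])"
```

```text
t 10.6 pos [ 0.5194 -0.0239  0.3145] q6 -1.72 open 0.0414 F [-0.5 -0.3 -2.6] g 30.0
 shift [0.0007 0.0002 0.0637] turn [-0.  0.  0.]
[ 0.01578766 -0.00502101 -0.0396477 ]
```

On the shaft with no contact force. I'll lower it home.

Request:
carry_out([
  {"hand": 30,"x": 0,"y": 0,"z": 0.015,"ax": 0,"ay": 0,"az": 0},
  {"hand": 30,"x": 0,"y": 0,"z": 0.03,"ax": 0,"ay": 0,"az": 0},
  {"hand": 30,"x": 0,"y": 0,"z": 0.045,"ax": 0,"ay": 0,"az": 0},
  {"hand": 30,"x": 0,"y": 0,"z": 0.055,"ax": 0,"ay": 0,"az": 0},
  {"hand": 30,"x": 0,"y": 0,"z": 0.061,"ax": 0,"ay": 0,"az": 0},
  {"hand": 30,"x": 0,"y": 0,"z": 0.063,"ax": 0,"ay": 0,"az": 0},
  {"hand": 30,"x": 0,"y": 0,"z": 0.063,"ax": 0,"ay": 0,"az": 0},
  {"hand": 30,"x": 0,"y": 0,"z": 0.063,"ax": 0,"ay": 0,"az": 0},
])

```text
t: 11.6
tool_pos: [0.5196, -0.024, 0.2523]
orientation: [-0.0, 3.141, -0.0]
force: [-0.3, -0.3, -1.2]
opening: 0.041
gripper_force: 30.0
```

```bash
python3 -c "
from h import *
plan(.5187,-.0237,.2508,90);print(read_state()['wrist_torque'])"
```

```text
t 11.6 pos [ 0.5196 -0.024   0.2523] q6 -1.72 open 0.041 F [-0.3 -0.3 -1.2] g 30.0
 shift [0.0009 0.0003 0.0015] turn [-0.     0.001  0.   ]
[0.01229089 0.00869774 0.02246777]
```

Request:
carry_out([
  {"hand": 30,"x": 0,"y": 0,"z": 0.001,"ax": 0,"ay": 0,"az": 0},
  {"hand": 30,"x": 0,"y": 0,"z": 0.0015,"ax": 0,"ay": 0,"az": 0},
  {"hand": 30,"x": 0,"y": 0,"z": 0.002,"ax": 0,"ay": 0,"az": 0},
  {"hand": 30,"x": 0,"y": 0,"z": 0.002,"ax": 0,"ay": 0,"az": 0},
])

```text
t: 12.1
tool_pos: [0.5196, -0.024, 0.2508]
orientation: [-0.0, 3.141, -0.0]
force: [-3.0, 0.9, 7.1]
opening: 0.0414
gripper_force: 30.0
```

Request:
carry_out([
  {"hand": 75,"x": 0,"y": 0,"z": 0,"ax": 0,"ay": 0,"az": 0},
  {"hand": 75,"x": 0,"y": 0,"z": 0,"ax": 0,"ay": 0,"az": 0},
  {"hand": 75,"x": 0,"y": 0,"z": 0,"ax": 0,"ay": 0,"az": 0},
  {"hand": 75,"x": 0,"y": 0,"z": -0.03,"ax": 0,"ay": 0,"az": 0},
  {"hand": 75,"x": 0,"y": 0,"z": -0.08,"ax": 0,"ay": 0,"az": 0},
  {"hand": 75,"x": 0,"y": 0,"z": -0.13,"ax": 0,"ay": 0,"az": 0},
  {"hand": 75,"x": 0,"y": 0,"z": -0.15,"ax": 0,"ay": 0,"az": 0},
])

```text
t: 12.98
tool_pos: [0.5199, -0.024, 0.4033]
orientation: [-0.0, 3.136, -0.001]
force: [-0.1, 0.0, 0.1]
opening: 0.0697
gripper_force: 0.0
```

Run:
```python
from h import *
plan(.4057,.141,.40,-11)
```

```text
t 12.97 pos [ 0.5199 -0.024   0.4033] q6 -1.72 open 0.0697 F [-0.1  0.   0.1] g 0.0
 shift [0.1142 0.1651 0.0026] turn [-0.004  0.004 -1.379]
```

Request:
carry_out([
  {"hand": 75,"x": 0.015,"y": 0.02,"z": 0,"ax": 0,"ay": 0,"az": 0.18},
  {"hand": 75,"x": 0.03,"y": 0.04,"z": 0,"ax": 0,"ay": 0,"az": 0.36},
  {"hand": 75,"x": 0.045,"y": 0.065,"z": 0,"ax": 0,"ay": 0,"az": 0.54},
  {"hand": 75,"x": 0.06,"y": 0.085,"z": 0,"ax": 0,"ay": 0,"az": 0.72},
  {"hand": 85,"x": 0.075,"y": 0.105,"z": 0,"ax": 0,"ay": 0,"az": 0.9},
  {"hand": 85,"x": 0.09,"y": 0.13,"z": 0,"ax": 0,"ay": 0,"az": 1.08},
  {"hand": 85,"x": 0.105,"y": 0.15,"z": 0,"ax": 0,"ay": 0,"az": 1.26},
  {"hand": 85,"x": 0.114,"y": 0.165,"z": 0,"ax": 0,"ay": 0,"az": 1.44},
])

```text
t: 13.98
tool_pos: [0.4044, 0.1418, 0.3985]
orientation: [-2.077, -2.356, 0.002]
force: [0.3, 1.0, 0.6]
opening: 0.0788
gripper_force: 0.0
```

Request:
carry_out([
  {"hand": 85,"x": 0,"y": 0,"z": 0,"ax": 0,"ay": 0,"az": 0.16},
  {"hand": 85,"x": 0,"y": 0,"z": 0,"ax": 0,"ay": 0,"az": 0.323},
  {"hand": 85,"x": 0,"y": 0,"z": 0,"ax": 0,"ay": 0,"az": 0.323},
  {"hand": 85,"x": 0,"y": 0,"z": 0,"ax": 0,"ay": 0,"az": 0.323},
  {"hand": 85,"x": 0,"y": 0,"z": 0,"ax": 0,"ay": 0,"az": 0.323},
])

```text
t: 14.6
tool_pos: [0.4053, 0.141, 0.3995]
orientation: [-2.422, -2.0, 0.001]
force: [-0.2, -0.3, 0.3]
opening: 0.0792
gripper_force: 0.0
```

```bash
python3 m.py .4065 .1405 .011 .022 .034 w4.png
python3 - <<'E'
from h import *
P=np.load('w.npz')['P']
plan(.4065,.1405,.19,-11)
from scipy.optimize import least_squares
m=(np.hypot(P[...,0]-.519,P[...,1]+.0239)<.03)&(P[...,2]>.085)&(P[...,2]<.1);print('sleeve top',m.sum(),P[m].mean(0) if m.any() else '')
for n,c,lo in(('small',(.3595,.196),.01),('conn',(.366,.128),.012)):
    m=(np.hypot(P[...,0]-c[0],P[...,1]-c[1])<.055)&(P[...,2]>lo)&(P[...,2]<.03)
    p=P[m][:,:2]-[.4065,.1405];
    a=np.deg2rad(169);al=p@[np.cos(a),np.sin(a)];pe=p@[-np.sin(a),np.cos(a)]
    k=(al>.035)&(al<.06);print(n,'perp range in finger zone',np.sort(pe[k&(pe>0)])[:5],np.sort(pe[k&(pe<0)])[-5:])
E
```

```text
t 14.6 pos [0.4053 0.141  0.3995] q6 0.41 open 0.0792 F [-0.2 -0.3  0.3] g 0.0
 shift [-0.0002  0.0013  0.0995] turn [-0.     0.     1.381]
enc [0.4065 0.143  0.0624] 2243 z [0.01279881 0.01454895 0.01596266]
t 14.65 pos [0.4053 0.141  0.3996] q6 0.41 open 0.079 F [-0.4  0.1 -0.1] g 0.0
 shift [-2.000e-04  1.300e-03  2.096e-01] turn [-0.     0.     0.001]
sleeve top 0 
small perp range in finger zone [] [-0.02096455 -0.02096193 -0.02095888 -0.02088483 -0.02086207]
conn perp range in finger zone [0.0113787  0.01147243 0.01177965 0.01187623 0.01187853] [-0.02096455 -0.02096193 -0.02095888 -0.02088483 -0.02086207]
```

View pics/w4.png

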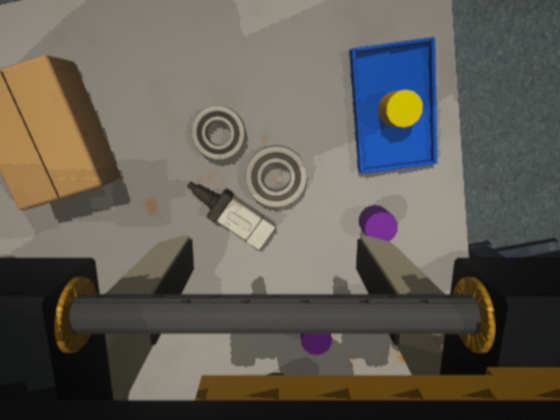

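The large bearing at (276,177) has an enclosing diameter of 62.4 mm and measures (0.4065, 0.1425). The small bearing is at (218,132) and the connector at (240,218). The lane for the left finger runs between them, so I'll turn 3° more to centre in it and descend.

Request:
carry_out([
  {"hand": 85,"x": 0.0015,"y": 0.001,"z": 0.03,"ax": 0,"ay": 0,"az": 0.055},
  {"hand": 85,"x": 0.0015,"y": 0.001,"z": 0.08,"ax": 0,"ay": 0,"az": 0.055},
  {"hand": 85,"x": 0.0015,"y": 0.001,"z": 0.12,"ax": 0,"ay": 0,"az": 0.055},
  {"hand": 85,"x": 0.0015,"y": 0.001,"z": 0.15,"ax": 0,"ay": 0,"az": 0.055},
  {"hand": 85,"x": 0.0015,"y": 0.001,"z": 0.15,"ax": 0,"ay": 0,"az": 0.055},
  {"hand": 85,"x": 0.0015,"y": 0.001,"z": 0.15,"ax": 0,"ay": 0,"az": 0.055},
])

```text
t: 15.4
tool_pos: [0.4071, 0.1424, 0.2511]
orientation: [2.477, 1.931, 0.002]
force: [0.1, 1.0, -0.5]
opening: 0.0791
gripper_force: 0.0
```

```bash
python3 m.py .4065 .1425 .012 .022 .034 w5.png
python3 - <<'E'
from h import *
plan(.4065,.1425,.19,-14)
E
```

```text
t 15.4 pos [0.4071 0.1424 0.2511] q6 0.46 open 0.0791 F [ 0.1  1.  -0.5] g 0.0
 shift [-0.     -0.0005 -0.0489] turn [ 1.000e-03 -1.000e-03  1.324e+00]
enc [0.4064 0.143  0.0623] 5822 z [0.01307796 0.01453185 0.01582214]
t 15.45 pos [0.4074 0.1425 0.2515] q6 0.46 open 0.0793 F [0.3 0.2 0.6] g 0.0
 shift [-0.0003 -0.001   0.0615] turn [ 0.002 -0.001 -0.002]
```

View pics/w5.png

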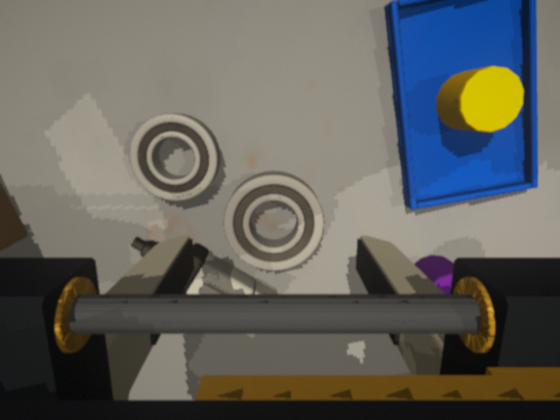

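The bearing (274,222) is centred between the fingers and the lane by the small bearing (174,157) is clear, so I'll descend and grip.

Request:
carry_out([
  {"hand": 85,"x": 0,"y": -0.001,"z": 0.02,"ax": 0,"ay": 0,"az": 0},
  {"hand": 85,"x": 0,"y": -0.001,"z": 0.045,"ax": 0,"ay": 0,"az": 0},
  {"hand": 85,"x": 0,"y": -0.001,"z": 0.061,"ax": 0,"ay": 0,"az": 0},
  {"hand": 85,"x": 0,"y": -0.001,"z": 0.061,"ax": 0,"ay": 0,"az": 0},
  {"hand": 50,"x": 0,"y": -0.001,"z": 0.061,"ax": 0,"ay": 0,"az": 0},
  {"hand": 50,"x": 0,"y": -0.001,"z": 0.061,"ax": 0,"ay": 0,"az": 0},
  {"hand": 50,"x": 0,"y": -0.001,"z": 0.061,"ax": 0,"ay": 0,"az": 0},
  {"hand": 50,"x": 0,"y": -0.001,"z": 0.061,"ax": 0,"ay": 0,"az": 0},
], newtons=30)

```text
t: 16.45
tool_pos: [0.4062, 0.1427, 0.1897]
orientation: [2.478, 1.93, 0.003]
force: [-0.7, -0.3, 5.7]
opening: 0.0605
gripper_force: 30.0
```

```bash
python3 -c "
from h import *
plan(.519,-.0239,.34,-14)"
```

```text
t 16.45 pos [0.4062 0.1427 0.1897] q6 0.47 open 0.0605 F [-0.7 -0.3  5.7] g 30.0
 shift [-0.1338  0.1504 -0.1502] turn [ 0.002 -0.001 -0.003]
```

Request:
carry_out([
  {"hand": 50,"x": 0,"y": 0,"z": -0.03,"ax": 0,"ay": 0,"az": 0},
  {"hand": 50,"x": 0,"y": 0,"z": -0.08,"ax": 0,"ay": 0,"az": 0},
  {"hand": 50,"x": 0,"y": 0,"z": -0.13,"ax": 0,"ay": 0,"az": 0},
  {"hand": 50,"x": 0,"y": 0,"z": -0.15,"ax": 0,"ay": 0,"az": 0},
  {"hand": 50,"x": -0.035,"y": 0.04,"z": -0.15,"ax": 0,"ay": 0,"az": 0},
  {"hand": 50,"x": -0.07,"y": 0.08,"z": -0.15,"ax": 0,"ay": 0,"az": 0},
  {"hand": 50,"x": -0.105,"y": 0.12,"z": -0.15,"ax": 0,"ay": 0,"az": 0},
  {"hand": 50,"x": -0.134,"y": 0.1505,"z": -0.15,"ax": 0,"ay": 0,"az": 0},
])

```text
t: 17.45
tool_pos: [0.5194, -0.026, 0.3383]
orientation: [-2.479, -1.93, 0.001]
force: [0.5, 0.6, -2.8]
opening: 0.0606
gripper_force: 30.0
```

Request:
carry_out([
  {"hand": 50,"x": 0,"y": 0,"z": 0,"ax": 0,"ay": 0,"az": 0},
  {"hand": 50,"x": 0,"y": 0,"z": 0,"ax": 0,"ay": 0,"az": 0},
  {"hand": 50,"x": 0,"y": 0,"z": 0,"ax": 0,"ay": 0,"az": 0},
])

```text
t: 17.82
tool_pos: [0.5182, -0.0232, 0.3385]
orientation: [-2.477, -1.932, 0.0]
force: [-0.2, 0.1, -1.6]
opening: 0.0608
gripper_force: 30.0
```

```bash
python3 m.py .519 -.0239 .155 .175 .034 w6.png
python3 - <<'E'
from h import *
from scipy.optimize import least_squares
plan(.519,-.0239,.2817,-14)
f=np.load('w.npz');P=f['P']
m=(np.hypot(P[...,0]-.519,P[...,1]+.0239)<.034)&(P[...,2]>.155)&(P[...,2]<.175);p=P[m]
c=np.linalg.lstsq(np.c_[p[:,:2],np.ones(len(p))],p[:,2],rcond=None)[0];print('tilt',c[:2])
# bore/outer circle fits
q=p[:,:2]-p[:,:2].mean(0)
m2=(np.hypot(P[...,0]-.519,P[...,1]+.0239)<.045)&(P[...,2]>.007)&(P[...,2]<.018);p2=P[m2]
if len(p2)>50:
    g=lambda c:np.hypot(p2[:,0]-c[0],p2[:,1]-c[1])
    (a,b),r=cv2.minEnclosingCircle(p2[:,:2].astype(np.float32));print('foot',a,b,2*r,len(p2))
# sleeve outer wall
m3=(np.hypot(P[...,0]-.519,P[...,1]+.0239)<.025)&(P[...,2]>.035)&(P[...,2]<.09);p3=P[m3]
s=least_squares(lambda c:np.hypot(p3[:,0]-c[0],p3[:,1]-c[1])-.021,[.519,-.0239],loss='soft_l1',f_scale=.0005);print('sleeve',len(p3),s.x,np.abs(s.fun).mean())
E
```

```text
t 17.82 pos [ 0.5182 -0.0232  0.3385] q6 0.1 open 0.0608 F [-0.2  0.1 -1.6] g 30.0
 shift [-0.0005  0.001   0.0385] turn [-1.000e-03  0.000e+00  1.325e+00]
enc [ 0.5195 -0.0219  0.0668] 9211 z [0.15870372 0.16322843 0.16508307]
t 17.88 pos [ 0.5182 -0.0232  0.3386] q6 0.1 open 0.061 F [-0.2 -0.  -2.7] g 30.0
 shift [-0.0005  0.0009  0.0569] turn [-0.    -0.    -0.001]
tilt [-0.00056464  0.00090587]
foot 0.5193792581558228 -0.02308848686516285 0.07197686284780502 2158
sleeve 726 [ 0.51986682 -0.02294502] 0.00014944250865492613
```

View pics/w6.png

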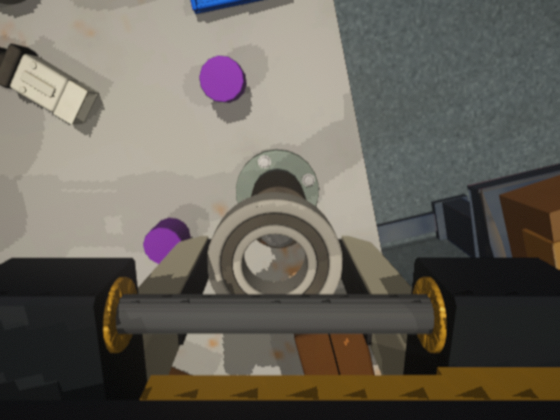

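Run:
```python
from h import *
from scipy.optimize import least_squares
P=np.load('w.npz')['P'];a=np.deg2rad(-14);Y=np.array([np.cos(a),np.sin(a)]);X=np.array([-Y[1],Y[0]])
D=P[...,:2]-[.519,-.0235];al=D@Y;pe=D@X
for lo,hi in((.1495,.155),(.155,.161)):
    m=(np.abs(al)<.022)&(pe>.018)&(pe<.04)&(P[...,2]>lo)&(P[...,2]<hi);p=P[m]
    s=least_squares(lambda c:np.hypot(p[:,0]-c[0],p[:,1]-c[1])-.031,[.519,-.0239],loss='soft_l1',f_scale=.0005);print(len(p),s.x,np.abs(s.fun).mean())
# bore: top-face points inner edge, near ring
m=(np.hypot(al,pe)<.026)&(P[...,2]>.1615)&(P[...,2]<.167);p=P[m]
r=np.hypot(al,pe)[m];print('inner r by dir',[ (k*45,round(float(np.percentile(r[(np.abs((np.rad2deg(np.arctan2(pe[m],al[m]))-k*45+180)%360-180)<10)],1)),4)) for k in range(-3,5) if (np.abs((np.rad2deg(np.arctan2(pe[m],al[m]))-k*45+180)%360-180)<10).sum()>3])
```

```text
232 [ 0.51746889 -0.02295138] 9.746875963760192e-05
268 [ 0.51752016 -0.02296028] 0.00023341027570130023
inner r by dir [(-135, 0.0153), (-90, 0.0139), (-45, 0.0134), (0, 0.0137), (45, 0.0144), (90, 0.0156), (135, 0.0163), (180, 0.0165)]
```

Request:
carry_out([
  {"hand": 50,"x": 0,"y": 0.0015,"z": 0,"ax": 0,"ay": 0,"az": 0},
  {"hand": 50,"x": 0,"y": 0.0015,"z": 0.015,"ax": 0,"ay": 0,"az": 0},
  {"hand": 50,"x": 0,"y": 0.0015,"z": 0.028,"ax": 0,"ay": 0,"az": 0},
  {"hand": 50,"x": 0,"y": 0.0015,"z": 0.034,"ax": 0,"ay": 0,"az": 0},
  {"hand": 50,"x": 0,"y": 0.0015,"z": 0.038,"ax": 0,"ay": 0,"az": 0},
  {"hand": 50,"x": 0,"y": 0.0015,"z": 0.042,"ax": 0,"ay": 0,"az": 0},
  {"hand": 50,"x": 0,"y": 0.0015,"z": 0.042,"ax": 0,"ay": 0,"az": 0},
])

```text
t: 18.75
tool_pos: [0.5202, -0.0246, 0.2966]
orientation: [-2.478, -1.931, 0.0]
force: [0.3, 0.1, -1.8]
opening: 0.0608
gripper_force: 30.0
```

```bash
python3 -c "
from h import *
plan(.5192,-.0239,.2817,-14);print(read_state()['wrist_torque'])"
```

```text
t 18.75 pos [ 0.5202 -0.0246  0.2966] q6 0.1 open 0.0608 F [ 0.3  0.1 -1.8] g 30.0
 shift [ 0.0004 -0.0011  0.0149] turn [-0.     0.    -0.003]
[-0.05300823  0.04790534 -0.02600105]
```

No contact force with the bearing's underside at 0.107, so the shaft is in the bore. I'll lower it slowly the rest of the way.

Request:
carry_out([
  {"hand": 50,"x": 0,"y": 0,"z": 0.004,"ax": 0,"ay": 0,"az": 0},
  {"hand": 50,"x": 0,"y": 0,"z": 0.008,"ax": 0,"ay": 0,"az": 0},
  {"hand": 50,"x": 0,"y": 0,"z": 0.011,"ax": 0,"ay": 0,"az": 0},
  {"hand": 50,"x": 0,"y": 0,"z": 0.013,"ax": 0,"ay": 0,"az": 0},
  {"hand": 50,"x": 0,"y": 0,"z": 0.014,"ax": 0,"ay": 0,"az": 0},
  {"hand": 50,"x": 0,"y": 0,"z": 0.015,"ax": 0,"ay": 0,"az": 0},
  {"hand": 50,"x": 0,"y": 0,"z": 0.015,"ax": 0,"ay": 0,"az": 0},
])

```text
t: 19.62
tool_pos: [0.5202, -0.0245, 0.2817]
orientation: [2.478, 1.931, -0.0]
force: [0.8, -0.4, -3.1]
opening: 0.0609
gripper_force: 30.0
```

Request:
carry_out([
  {"hand": 50,"x": 0,"y": 0,"z": 0.0005,"ax": 0,"ay": 0,"az": 0},
  {"hand": 50,"x": 0,"y": 0,"z": 0.0005,"ax": 0,"ay": 0,"az": 0},
])

```text
t: 19.88
tool_pos: [0.5202, -0.0245, 0.2814]
orientation: [2.478, 1.931, 0.0]
force: [0.9, 0.5, -1.8]
opening: 0.0612
gripper_force: 30.0
```

Request:
carry_out([
  {"hand": 50,"x": 0,"y": 0,"z": 0.0006,"ax": 0,"ay": 0,"az": 0},
  {"hand": 50,"x": 0,"y": 0,"z": 0.0012,"ax": 0,"ay": 0,"az": 0},
  {"hand": 50,"x": 0,"y": 0,"z": 0.0012,"ax": 0,"ay": 0,"az": 0},
])

```text
t: 20.25
tool_pos: [0.5204, -0.0245, 0.2811]
orientation: [2.478, 1.931, 0.001]
force: [-2.8, 0.3, 7.0]
opening: 0.0609
gripper_force: 30.1
```

Contact at about 9 N, so the bearing is seated. I'll release and back away.

Request:
carry_out([
  {"hand": 85,"x": 0,"y": 0,"z": 0,"ax": 0,"ay": 0,"az": 0},
  {"hand": 85,"x": 0,"y": 0,"z": 0,"ax": 0,"ay": 0,"az": 0},
  {"hand": 85,"x": 0,"y": 0,"z": 0,"ax": 0,"ay": 0,"az": 0},
  {"hand": 85,"x": 0,"y": 0,"z": -0.03,"ax": 0,"ay": 0,"az": 0},
  {"hand": 85,"x": 0,"y": 0,"z": -0.07,"ax": 0,"ay": 0,"az": 0},
  {"hand": 85,"x": 0,"y": 0,"z": -0.1,"ax": 0,"ay": 0,"az": 0},
  {"hand": 85,"x": 0,"y": 0,"z": -0.1,"ax": 0,"ay": 0,"az": 0},
  {"hand": 85,"x": 0,"y": 0,"z": -0.1,"ax": 0,"ay": 0,"az": 0},
])

```text
t: 21.25
tool_pos: [0.5199, -0.0245, 0.3789]
orientation: [-2.478, -1.93, 0.001]
force: [0.3, 1.0, -0.7]
opening: 0.079
gripper_force: 0.0
```

Run:
```python
from h import *
cp,im,d=grab('wrist','w7.png');P=cloud(cp,d);D=np.hypot(P[...,0]-.5192,P[...,1]+.0235)
m=(D<.03)&(D>.016)&(P[...,2]>.09)&(P[...,2]<.12);p=P[m];c=np.linalg.lstsq(np.c_[p[:,:2],np.ones(len(p))],p[:,2],rcond=None)[0]
print('bearing top z',np.median(p[:,2]),'tilt',c[:2]);m=(D<.007)&(P[...,2]>.09);print('shaft top',np.median(P[m][:,2]))
print(read_state()['force'],read_state()['t'])
```

```text
bearing top z 0.10604786922447773 tilt [-0.00321113 -0.0004536 ]
shaft top 0.11496508082707824
[-0.28142238  0.4436953  -0.94468859] 21.3
```

View pics/w7.png

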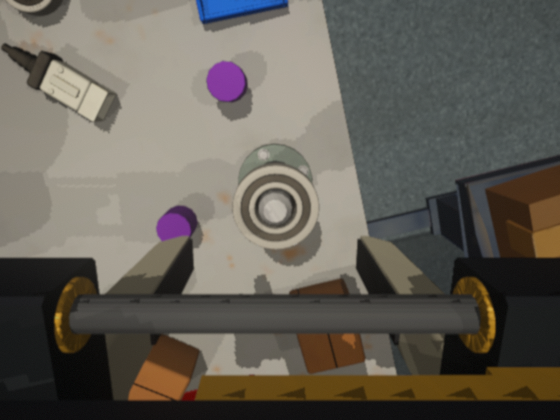

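The bearing (276,207) lies flat with the shaft standing about 9 mm above it, as it should. The gripper is clear, so I'll hand in.

```bash
python3 -c "
from plant import robot
print(robot.close_job())"
```

```text
the job is handed in; nothing more can be done
None
```

The job is handed in, with no verdict returned: the cap lies in the tray, the sleeve is seated on the shoulder, and the bearing lies flat on it, each held until home; no bystander was seen to move.

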